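Level the outrigger foot of a bench sander onto its packing block

ROBOT

A 6-joint arm with a two-finger parallel gripper is mounted at the origin on the work surface. World frame = base frame: x ahead of the robot, y to its left, z up, the work surface at z = 0. Lengths are in mm, angles in rad, forces in N, time in s.
With the tool pointing down it reaches from about 225 to 725 mm from the base axis. Payload 3.1 kg.
Tool frame: the origin (TCP) lies at the very end of the fingers, on their centre line; the grasp point (between the pads) lies 19 mm behind it; z points along the fingers, y is the direction in which the jaws open and shut (so a half turn about z gives the same grasp; the last joint's range is limited). The gripper opens to 85 mm and grips with 20 to 120 N. Pads are 22 mm wide; open, the fingers measure 114 mm over their backs; the gripper's body (76 mm by 85 mm) begins 54 mm behind the grasp point. The pads swing forward as they close: fully open they stand 13 mm farther back than shut.
Start: joints at [-1.476, 0.048, 0.099, 1.622, 0, 1.443], TCP at [115.99, -512.019, 231.312] pointing down, gripper open.
Joint ranges: [-2.91, 2.91], [-0.99, 1.94], [-1.21, 1.42], [-2.12, 2.29], [-1.49, 1.47], [-3.14, 3.14]. Speed limits (rad/s): [2.79, 2.79, 3.14, 3.14, 3.14, 3.14].

INTERFACE

Orientations are given as a unit quaternion [x, y, z, w].
In Python, from cell import ctrl gives the robot as it stands. The module is installed in compiled form; this text tells all that it offers.
- The arm moves only by the shell command python3 -m handwheel 'ROWS' [FORCE]. ROWS is JSON, a list of rows, each an object with "delta_pos": the shift along the tool's x, y, z in m, a list of three; "dr": the turn, a rotation vector about the tool's x, y, z in rad, a list of three; "grip": the opening, from -1 (shut) to 1 (fully open). In form: [{"delta_pos": [tx, ty, tz], "dr": [ax, ay, az], "grip": grip}, ...]. A call has 1 to 10 rows; each row shifts and turns the commanded pose from where the row before left it, along the tool's axes as they then stand; what a row does not reach is not made up. A row lasts 1/10 s, in which the tool goes at most 50 mm and 8.59 degrees, less where a joint would pass 70% of its speed; a pose out of reach is approached as far as the arm can. A call with a gripper value outside its range is refused whole. The fingers move at their own pace and stop on an object; FORCE is the grip in N (left out, the last holds). Time passes only in rows, so rows that do not move let the fingers close. It gives the time, the measured TCP pose, the force and the opening at its end, in the units of the state.
- ctrl.sense(): the state, without advancing time (a new reading comes with each control period).
- ctrl.capture(name): name is "side" or "top" or "wrist"; returns a dict with "img" (384x512x3 uint8, blue, green, red), "fx", "fy", "cx", "cy" (pixels), "dist" ([k1, k2, p1, p2, k3] as OpenCV has them; the pictures are not rectified), "position" and "attitude" of the camera in the world. Camera axes: x right, y up, looking along -z (the intrinsics and any distortion apply to the point x, -y, -z); pixel columns grow to the right and rows downward; lengths in mm; the calibration is good to about 2 mm. A picture is of the moment at which its call begins. There is no depth.
- ctrl.finish_job(): hands the job in, once; it reports no verdict.
The state is a dict: "time": time; "qpos": joint angles; "dq": joint speeds; "tau": joint torques, N m; "position": TCP position; "orientation": TCP orientation; "ft_force": force on the tool from outside, world axes, zero at the start; "ft_torque": the same for the moment, N m; "grip_width": finger opening in mm.
Only numpy, scipy, OpenCV 4.12 (cv2) and the standard library are available. Lean on these libraries where they do the work, as an engineer would, in place of code of your own. Each camera call takes 0.05 s, during which the arm holds its last target. There are 200 camera calls.

TASK

Slide the pale wooden packing block under the raised rubber foot of the sander's side arm, so that the foot stands wholly over the dark disc on the block. Then screw the foot down with its red wing knob (clockwise seen from above) until it just bears on the block, gently, without forcing it, and let go. Leave the glue bottle, the hammer and the dark offcut alone.

Things in the scene. Friction and masses are not known exactly. Their poses are not given: they have to be found in the camera images.
- sander: Green disc sander, fixed. Origin on the bench straight below the foot's axis, z up. The machine (to 170 mm high) fills its y = 150 to 440, x = -95 to 160 mm. A steel side arm (30 mm wide, z 61 to 75 mm) runs along y from it to the foot's axis, ending in a boss 32 mm across, z 58 to 84 mm. The space below is open from -x, -y and +x; the bench between is clear on the -x side.
- knob_grip (a point): Grip point of the red wing knob, on the screw's vertical axis, 118 mm above the bench at the start. The wing is a bar 44 mm long along this point's x (at the start parallel to the sander's x), 14 mm thick along its y, from 19 mm below to 13 mm above this point; pinch it across y from above. Below it is a spindle 17 mm across at most, then the boss, its top 34 mm below this point at the start.
- block_center (a point): Centre (half-way up) of the loose packing block: pale wood, 160 mm along its x, 66 mm along y, 24 mm high, 0.1 to 0.25 kg, lying flat. Grip it across y, 45 mm from the centre towards its -x end, so that the gripper stays clear of the sander's arm and knob; slide it along the bench without pressing it down.
- block_mark (a point): Centre of the dark disc (64 mm across) on the top face of the block, 45 mm from the block's centre along its +x. It belongs below the foot's axis.
- block: The same packing block; this origin is the centre of its underside.
- glue: White glue bottle, 60 mm across, 120 mm high, standing; origin under its centre. To be left alone.
- mallet: Hammer with a dark wooden handle, lying on the bench, about 250 mm long; to be left alone.
- offcut: Dark wood offcut 70 x 110 x 18 mm lying flat; origin under its centre. To be left alone.
- foot_place (a point): Fixed point on the foot's axis, 29 mm above the bench (does not move with the screw). The foot is a black rubber pad 44 mm across, 9 mm thick, on the spindle's lower end, turning and sinking with the knob. Its underside starts 0 to 3.5 mm below this point; how far differs each time and is in no reading, so 1.5 to 5 mm must be screwed down to the block and the touch felt.
- screw (a joint): Turn of the screw, rad: 0 at the start (upper stop), growing clockwise from above, to 4.5. Knob, screw and foot sink 10 mm per turn and stay where left. The knob has a springy rubber core (1.5 N m/rad), so the screw lags it under load. Free, it resists by at most 0.05 N m; once the foot bears, by about 0.12 N m more per 10 N of bearing, which grows some 10 N in 0.4 rad of knob turn.
Mind the look-alikes: they are no part of the job. Of the things that look like the block, the largest one is meant.

How it is judged (in metres and radians):
On the way, in this order (a step that is already met when the one before it is completed fails the run):
1. the block lies flat on the bench with its dark disc under the foot, the foot not yet bearing on it (horizontal distance between block_mark and knob_grip below 0.01 m and angle between block's own z axis and vertical below 0.04 rad and height (world z) of block below 0.003 m and contact force between sander and block below 0.3 N), for 0.2 s.
2. the foot bears on the block (contact force between sander and block above 0.5 N), for 0.2 s.
At the end, for the whole second after the job is handed in: The foot bears on the block with 0.5 to 12 N; the block lies flat and still on the bench, its dark disc's centre within 10 mm of the foot's axis (contact force between sander and block between 0.5 and 12 N and horizontal distance between block_mark and knob_grip below 0.01 m and angle between block's own z axis and vertical below 0.04 rad and height (world z) of block below 0.003 m and linear speed of block below 0.01 m/s); the robot touches nothing.
It fails at once if the foot is forced down on the block with more than 25 N (contact force between sander and block above 25 N).
It fails at once if the glue bottle, the hammer or the offcut is moved by more than 15 mm (distance of any of glue, mallet, offcut from where it was at the start of the episode above 0.015 m).
It also fails if it takes over 72 s, if anything falls off the work surface, if the arm or the gripper's body presses on something with over 40 N, if the wrist force passes 120 N, or if a joint passes its speed limit or range.

## Working session

There is one attempt and no reset: what is moved stays moved. The work goes in short steps, Python scripts to look and compute and a shell command to move; the robot and the scene stay as the last step left them, time stands still between calls to the robot, and variables do not carry over. Pictures are saved under pics/ and viewed, about 8 in all and at most 12, crops included, and the job is handed in when it is done.

```bash
mkdir -p pics; cat > h.py <<'E'
import numpy as np, cv2
from scipy.spatial.transform import Rotation as R
from cell import ctrl
def cap(n,save=None):
    c=ctrl.capture(n)
    if save: cv2.imwrite('pics/'+save,c['img'])
    return c
def Rc(c):
    a=np.array(c['attitude'],float)
    return R.from_quat(a) if a.size==4 else R.from_matrix(a)
def K(c): return np.array([[c['fx'],0,c['cx']],[0,c['fy'],c['cy']],[0,0,1.]])
def ray(c,uv,z):
    p=cv2.undistortPoints(np.array(uv,float).reshape(-1,1,2),K(c),np.array(c['dist'],float))[:,0]
    d=Rc(c).apply(np.c_[p[:,0],-p[:,1],-np.ones(len(p))]); o=np.array(c['position'],float)
    return o+d*((z-o[2])/d[:,2])[:,None]
def proj(c,P):
    q=Rc(c).inv().apply(np.atleast_2d(P)-np.array(c['position']))*[1,-1,-1]
    return cv2.projectPoints(q,np.zeros(3),np.zeros(3),K(c),np.array(c['dist'],float))[0][:,0]
E
python3 - <<'E'
from h import *
a=[]
for n in('top','side'):
    c=cap(n); a.append(c['img']); print(n,c['position'],c['attitude'],c['fx'])
    cv2.imwrite(f'pics/{n}0.png',c['img'])
print(ctrl.sense())
E
```

```text
top [ 483.48096579 -215.36579842  888.02353357] [-0.04163568  0.04017611  0.71121885 -0.70058553] 363.84767195086266
side [ 366.77365749 -945.1386054   606.88767677] [ 0.45847407 -0.06274284 -0.09866071  0.88098293] 449.19187602529985
{'time': 0.1, 'qpos': array([-1.47581178e+00,  4.86711263e-02,  9.76865266e-02,  1.62198767e+00,
        3.56186558e-06,  1.44298320e+00]), 'dq': array([-0.00065587, -0.00012554,  0.00427592,  0.0012796 ,  0.00040151,
        0.00244122]), 'tau': array([ 2.74161728e-03, -3.39849794e+01,  3.20936608e+01,  1.57737918e-02,
       -8.22975335e-05,  1.98273867e-06]), 'position': array([ 115.93096794, -511.45461318,  230.20301865]), 'orientation': array([ 9.93800976e-01,  1.11168508e-01,  1.96381350e-05, -1.08779369e-03]), 'ft_force': array([ 0.47376738, -0.3924446 , -0.21554191]), 'ft_torque': array([ 0.04518145, -0.04727856, -0.01776478]), 'grip_width': 85.19607095367766}
```

View pics/top0.png

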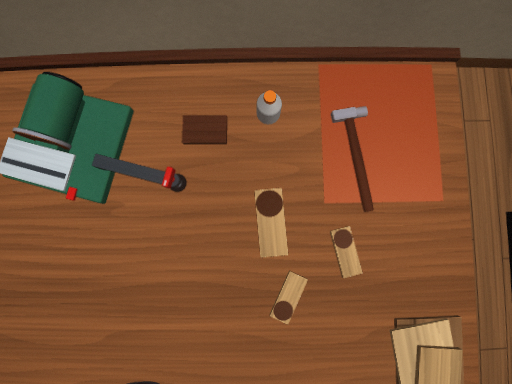

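View pics/side0.png

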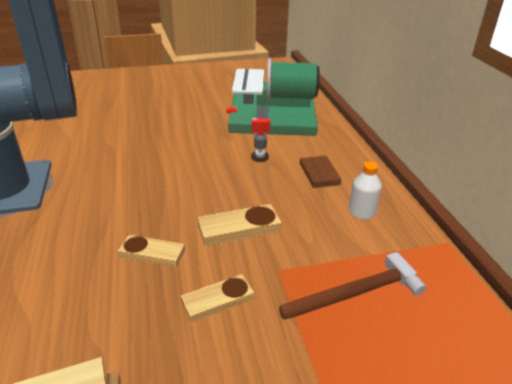

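```bash
cat > m.py <<'E'
from h import *
def cnts(m,amin):
    cs=cv2.findContours(m.astype(np.uint8),cv2.RETR_EXTERNAL,cv2.CHAIN_APPROX_NONE)[0]
    return [k for k in cs if cv2.contourArea(k)>amin]
def hsv(c): return cv2.cvtColor(c['img'],cv2.COLOR_BGR2HSV).astype(int)
def red(c):
    h=hsv(c); return ((h[...,0]<4)|(h[...,0]>175))&(h[...,1]>190)&(h[...,2]>110)
def line(c,uv):
    P=ray(c,[uv],0)[0]; o=np.array(c['position']); d=P-o; return o,d/np.linalg.norm(d)
def tri(c1,u1,c2,u2):
    A=[];b=[]
    for c,u in((c1,u1),(c2,u2)):
        o,d=line(c,u); M=np.eye(3)-np.outer(d,d); A.append(M); b.append(M@o)
    return np.linalg.lstsq(np.vstack(A),np.hstack(b),rcond=None)[0]
E
python3 - <<'E'
from m import *
t=cap('top'); s=cap('side')
for c,n in((t,'top'),(s,'side')):
    h=hsv(c); print(n)
    for k in cnts(red(c),15):
        m=cv2.moments(k); print(' red',cv2.contourArea(k),m['m10']/m['m00'],m['m01']/m['m00'],cv2.boundingRect(k))
    w=(h[...,0]>12)&(h[...,0]<28)&(h[...,2]>160)&(h[...,1]>60)&(h[...,1]<150)
    for k in cnts(w,200):
        x=cv2.convexHull(k); P=ray(c,x[:,0],24)[:,:2].astype(np.float32)
        print(' wood',cv2.boundingRect(k),cv2.minAreaRect(P))
    d=(h[...,2]<95)
    for k in cnts(d,60):
        b=cv2.boundingRect(k)
        if b[2]<60 and b[3]<60:
            (u,v),_,_=cv2.minAreaRect(k); print(' dark',b,(u,v),ray(c,[(u,v)],24)[0])
E
python3 - <<'E'
import cv2,numpy as np
a=cv2.imread('pics/top0.png')[130:270,60:300]; b=cv2.imread('pics/side0.png')[90:250,180:340]
a=cv2.resize(a,None,fx=2,fy=2,interpolation=2); b=cv2.resize(b,(300,280))
cv2.imwrite('pics/crop.png',np.hstack([a,b]))
E
```

```text
top
 red 79.5 70.83228511530397 193.0922431865828 (66, 187, 11, 13)
 red 82.0 167.90243902439025 174.70731707317074 (162, 167, 11, 20)
 wood (419, 348, 41, 36) ((160.43374633789062, -638.73876953125), (97.64100646972656, 81.35662078857422), 86.66800689697266)
 wood (392, 320, 62, 64) ((193.2811279296875, -605.3701782226562), (128.64292907714844, 141.27981567382812), 8.8390531539917)
 wood (276, 272, 31, 39) ((344.2575378417969, -294.90716552734375), (46.576480865478516, 78.0030517578125), 64.07835388183594)
 wood (335, 240, 28, 38) ((415.9035949707031, -430.4737854003906), (81.11280822753906, 45.964637756347656), 13.023865699768066)
 wood (256, 207, 32, 51) ((482.716552734375, -250.87222290039062), (116.66687774658203, 65.13240051269531), 4.33065128326416)
 dark (415, 345, 45, 39) (428.2704162597656, 355.02459716796875) [ 186.2570685  -613.00390444   24.        ]
 dark (274, 301, 18, 19) (282.5, 310.0) [ 300.35273896 -272.56721014   24.        ]
 dark (333, 230, 19, 18) (342.5000305175781, 238.50003051757812) [ 462.97904824 -418.08905297   24.        ]
 dark (256, 191, 26, 25) (268.5
[... 1063 characters left out ...]
40478515625, 975.5198974609375), (382.08966064453125, 556.44873046875), 6.815994739532471)
 dark (0, 164, 51, 50) (32.4307746887207, 196.40509033203125) [ 85.17963537 -81.65881358  24.        ]
 dark (301, 162, 39, 25) (316.5000305175781, 178.50003051757812) [ 711.21857521 -141.11813753   24.        ]
 dark (255, 139, 11, 10) (260.0, 143.5) [621.02680145  43.17364254  24.        ]
 dark (270, 127, 47, 8) (292.9395446777344, 130.6942901611328) [726.41761846  93.95523855  24.        ]
 dark (487, 57, 25, 19) (500.4713134765625, 64.80254364013672) [1669.55807629  452.43942461   24.        ]
 dark (487, 0, 14, 15) (492.96551513671875, 7.58620548248291) [2251.66515821 1266.21273885   24.        ]
```

View pics/crop.png

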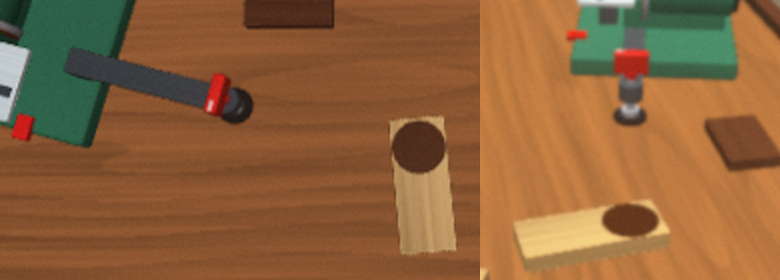

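```bash
python3 - <<'E'
from m import *
t=cap('top'); s=cap('side')
print('knob',tri(t,(167.9,174.7),s,(260.6,125.5)))
print('knob z131 from top',ray(t,[(168.5,176)],127))
print('foot pad', ray(t,[(178.65,183.05)],34), ray(s,[(260,157)],34))
h=hsv(s)
A=ray(t,[(97,161),(163,178.5)],75); print('arm',A, np.arctan2(*(A[1]-A[0])[:2][::-1])) 
for k in cnts(red(t),60)[:]:
    P=ray(t,k[:,0],131)[:,:2].astype(np.float32); print(cv2.minAreaRect(P))
for x,y in((600,-25),(605,-25),(600,-30)): print(proj(t,[[x,y,118],[x,y,29]]).ravel(),proj(s,[[x,y,118],[x,y,29]]).ravel())
E
```

```text
knob [605.7911665  -24.70744157 112.89739627]
knob z131 from top [[602.59829932 -29.81279564 127.        ]]
foot pad [[599.80374397 -31.70596826  34.        ]] [[601.04029511 -38.07427471  34.        ]]
arm [[648.61879929 150.4954018   75.        ]
 [605.2077149   -4.61207819  75.        ]] -1.8436913762509033
((568.5244140625, 180.58956909179688), (17.867298126220703, 25.43442726135254), 73.12659454345703)
((601.228515625, -27.83314323425293), (13.874078750610352, 42.728782653808594), 74.70980834960938)
[167.26663583 177.86368126 176.30979992 183.28786107] [259.09719546 123.76494937 258.2933804  156.05976638]
[167.3000121  175.56349634 176.33254373 181.21634217] [261.15686877 123.57568809 260.26005237 155.84969253]
[169.572596   177.82586552 178.38598677 183.25513466] [259.59650756 124.73032862 258.76695082 157.09788178]
```

```bash
R='{"delta_pos":[0,0,0],"dr":[0,0,-0.1497],"grip":1}'; python3 -m handwheel '[{"delta_pos":[0,0,0],"dr":[0,0,-0.1497],"grip":1},{"delta_pos":[0,0,0],"dr":[0,0,-0.1497],"grip":1},{"delta_pos":[0,0,0],"dr":[0,0,-0.1497],"grip":1},{"delta_pos":[0,0,0],"dr":[0,0,-0.1497],"grip":1},{"delta_pos":[0,0,0],"dr":[0,0,-0.1497],"grip":1},{"delta_pos":[0,0,0],"dr":[0,0,-0.1497],"grip":1},{"delta_pos":[0,0,0],"dr":[0,0,-0.1497],"grip":1},{"delta_pos":[0,0,0],"dr":[0,0,-0.1497],"grip":1},{"delta_pos":[0,0,0],"dr":[0,0,-0.1497],"grip":1},{"delta_pos":[0,0,0],"dr":[0,0,-0.1497],"grip":1}]' 40
python3 -m handwheel '[{"delta_pos":[0,0,0],"dr":[0,0,-0.1497],"grip":1},{"delta_pos":[0,0,0],"dr":[0,0,-0.1497],"grip":1},{"delta_pos":[0,0,0],"dr":[0,0,-0.1497],"grip":1},{"delta_pos":[0,0,0],"dr":[0,0,-0.1497],"grip":1},{"delta_pos":[0,0,0],"dr":[0,0,-0.1497],"grip":1},{"delta_pos":[0,0,0],"dr":[0,0,-0.1497],"grip":1},{"delta_pos":[0,0,0],"dr":[0,0,-0.1497],"grip":1},{"delta_pos":[0,0,0],"dr":[0,0,-0.1497],"grip":1},{"delta_pos":[0,0,0],"dr":[0,0,-0.1497],"grip":1},{"delta_pos":[0,0,0],"dr":[0,0,-0.1497],"grip":1}]'
python3 -m handwheel '[{"delta_pos":[-0.0363,0.0234,0],"dr":[0,0,0],"grip":1},{"delta_pos":[-0.0363,0.0234,0],"dr":[0,0,0],"grip":1},{"delta_pos":[-0.0363,0.0234,0.01],"dr":[0,0,0],"grip":1},{"delta_pos":[-0.0363,0.0234,0.01],"dr":[0,0,0],"grip":1},{"delta_pos":[-0.0363,0.0234,0.01],"dr":[0,0,0],"grip":1},{"delta_pos":[-0.0363,0.0234,0.01],"dr":[0,0,0],"grip":1},{"delta_pos":[-0.0363,0.0234,0.01],"dr":[0,0,0],"grip":1},{"delta_pos":[-0.0363,0.0234,0.01],"dr":[0,0,0],"grip":1},{"delta_pos":[-0.0363,0.0234,0.01],"dr":[0,0,0],"grip":1},{"delta_pos":[-0.0363,0.0234,0.01],"dr":[0,0,0],"grip":1}]'
python3 -m handwheel '[{"delta_pos":[0,0,0],"dr":[0,0,0],"grip":1},{"delta_pos":[0,0,0],"dr":[0,0,0],"grip":1}]'
python3 - <<'E'
from m import *
c=cap('wrist','w1.png'); s=ctrl.sense(); print(s['position'],R.from_quat(s['orientation']).as_euler('xyz'),s['qpos'],c['position'])
h=hsv(c)
w=(h[...,0]>12)&(h[...,0]<28)&(h[...,2]>150)&(h[...,1]>50)&(h[...,1]<150)
for k in cnts(w,1500): print(cv2.boundingRect(k),cv2.minAreaRect(ray(c,k[:,0],24)[:,:2].astype(np.float32)))
for k in cnts(h[...,2]<95,800):
    (u,v),_,_=cv2.fitEllipse(k); print(cv2.boundingRect(k),(u,v),ray(c,[(u,v)],24)[0])
E
```

```text
time: 1.3
position: [116.0, -512.0, 231.2]
orientation: [0.65, 0.76, 0.0, -0.0]
ft_force: [-0.2, 0.5, 0.4]
grip_width: 85.4
time: 2.3
position: [116.0, -512.0, 231.2]
orientation: [-0.041, 0.999, 0.0, -0.0]
ft_force: [-0.2, -0.4, 1.3]
grip_width: 85.3
time: 3.3
position: [461.6, -250.1, 151.0]
orientation: [-0.038, 0.999, -0.0, 0.0]
ft_force: [0.4, -1.5, -0.9]
grip_width: 85.3
time: 3.5
position: [460.5, -250.5, 150.7]
orientation: [-0.039, 0.999, 0.0, -0.001]
ft_force: [0.5, -0.6, 0.3]
grip_width: 85.6
[ 460.1150359  -251.38622498  151.21589426] [-3.14151177e+00 -8.90942280e-04 -3.06573848e+00] [-6.27598829e-01  4.35816124e-02 -6.43556357e-02  1.46348620e+00
 -6.37993782e-04 -7.03452843e-01] [ 394.37057968 -255.7645017   294.54327266]
(0, 0, 512, 344) ((469.77044677734375, -245.57583618164062), (322.05902099609375, 507.7334289550781), 4.424211502075195)
(226, 246, 64, 57) (257.3832092285156, 274.16619873046875) [ 549.64296997 -244.9362476    24.        ]
(0, 228, 512, 156) (233.56991577148438, 319.23358154296875) [ 603.10046929 -265.32370737   24.        ]
```

View pics/w1.png

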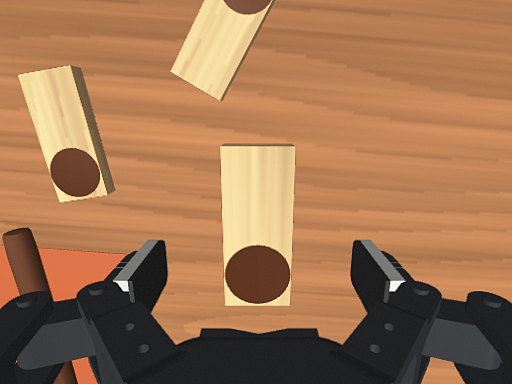

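```bash
python3 -m handwheel '[{"delta_pos":[0,0,0.03],"dr":[0,0,0],"grip":1},{"delta_pos":[0,0,0.03],"dr":[0,0,0],"grip":1},{"delta_pos":[0,0,0.03],"dr":[0,0,0],"grip":1},{"delta_pos":[0,0,0.03],"dr":[0,0,0],"grip":1},{"delta_pos":[0,0,0.015],"dr":[0,0,0],"grip":1},{"delta_pos":[0,0,0.010],"dr":[0,0,0],"grip":1},{"delta_pos":[0,0,0],"dr":[0,0,0],"grip":1}]' 30
python3 -m handwheel '[{"delta_pos":[0,0,0],"dr":[0,0,0],"grip":-1},{"delta_pos":[0,0,0],"dr":[0,0,0],"grip":-1},{"delta_pos":[0,0,0],"dr":[0,0,0],"grip":-1},{"delta_pos":[0,0,0],"dr":[0,0,0],"grip":-1},{"delta_pos":[0,0,0],"dr":[0,0,0],"grip":-1},{"delta_pos":[0,0,0],"dr":[0,0,0],"grip":-1}]' 30
```

```text
time: 4.25
position: [458.8, -251.8, 5.3]
orientation: [-0.037, 0.999, 0.001, -0.001]
ft_force: [0.5, -0.5, -1.2]
grip_width: 85.4
time: 4.85
position: [461.5, -252.6, 8.2]
orientation: [-0.037, 0.999, -0.001, 0.001]
ft_force: [-1.1, -1.6, 6.6]
grip_width: 64.9
```

```bash
python3 -m handwheel '[{"delta_pos":[0,0,-0.001],"dr":[0,0,0],"grip":-1},{"delta_pos":[0,0,0],"dr":[0,0,0],"grip":-1},{"delta_pos":[0,0,0],"dr":[0,0,0],"grip":-1}]'; python3 -c "
from h import *
for i in range(4): cap('wrist'); s=ctrl.sense(); print(s['position'],s['ft_force'],s['grip_width'])"
python3 -m handwheel '[{"delta_pos":[0,0,-0.001],"dr":[0,0,0],"grip":-1},{"delta_pos":[0,0,0],"dr":[0,0,0],"grip":-1},{"delta_pos":[0,0,0],"dr":[0,0,0],"grip":-1}]'; python3 -c "
from h import *
for i in range(4): cap('wrist'); s=ctrl.sense(); print(s['position'],s['ft_force'],s['grip_width'])"
```

```text
time: 5.15
position: [461.2, -252.0, 8.2]
orientation: [-0.038, 0.999, -0.001, 0.001]
ft_force: [0.4, -0.7, 5.1]
grip_width: 65.1
[ 461.17577781 -251.97611446    8.1660297 ] [ 0.95359715 -0.87257886  5.14878408] 64.95735670455187
[ 461.17209635 -251.96082437    8.17182671] [ 0.17618265 -1.53800044  5.51756312] 64.92708233747005
[ 461.18981569 -251.97559044    8.19213019] [ 0.24505482 -0.21065125  5.26581986] 65.23186679823678
[ 461.1992812  -251.93912558    8.18723718] [ 0.32662713 -1.10058484  5.28555172] 65.09400406299066
time: 5.65
position: [460.5, -251.3, 8.2]
orientation: [-0.038, 0.999, 0.0, 0.0]
ft_force: [2.0, -1.2, 1.6]
grip_width: 64.9
[ 460.4684464  -251.32256123    8.21551022] [ 0.98787631 -0.6825435   2.76057215] 65.19941366504456
[ 460.49711359 -251.30865741    8.25527551] [ 0.6843403  -1.05737846  2.51533575] 65.02394265447934
[ 460.48864233 -251.30380055    8.21999655] [ 2.22322616 -0.59469406  3.05090889] 64.98135086352188
[ 460.48699156 -251.30767272    8.23402666] [ 0.32441429 -0.31493858  3.06286197] 64.90067263099472
```

```bash
python3 -m handwheel '[{"delta_pos":[0,0,-0.001],"dr":[0,0,0],"grip":-1},{"delta_pos":[-0.003,0.008,0],"dr":[0,0,0],"grip":-1},{"delta_pos":[-0.006,0.018,0],"dr":[0,0,0],"grip":-1},{"delta_pos":[-0.006,0.018,0],"dr":[0,0,0],"grip":-1},{"delta_pos":[-0.006,0.018,0],"dr":[0,0,0],"grip":-1},{"delta_pos":[-0.006,0.018,0],"dr":[0,0,0],"grip":-1},{"delta_pos":[-0.006,0.018,0],"dr":[0,0,0],"grip":-1},{"delta_pos":[-0.006,0.018,0],"dr":[0,0,0],"grip":-1},{"delta_pos":[-0.004,0.012,0],"dr":[0,0,0],"grip":-1},{"delta_pos":[0,0,0],"dr":[0,0,0],"grip":-1}]'
python3 - <<'E'
from m import *
s=ctrl.sense(); print(s['position'],s['ft_force'],s['ft_torque'],s['orientation'])
t=cap('top'); d=cap('side'); w=cap('wrist')
a=cv2.resize(t['img'][130:260,100:280],(400,290)); b=cv2.resize(d['img'][90:240,180:340],(400,375))
cv2.imwrite('pics/c2.png',np.hstack([np.vstack([a,np.zeros((85,400,3),np.uint8)]),b]))
E
```

```text
time: 6.85
position: [493.1, -118.4, 8.6]
orientation: [-0.039, 0.999, 0.001, -0.001]
ft_force: [-0.1, -0.3, -0.8]
grip_width: 64.8
[ 493.05812705 -118.4203825     8.60809933] [-0.12041533 -0.34900873 -0.75036984] [ 0.04478418 -0.00443838  0.03761142] [-3.90195754e-02  9.99237785e-01  8.10300897e-04 -8.15782425e-04]
```

View pics/c2.png

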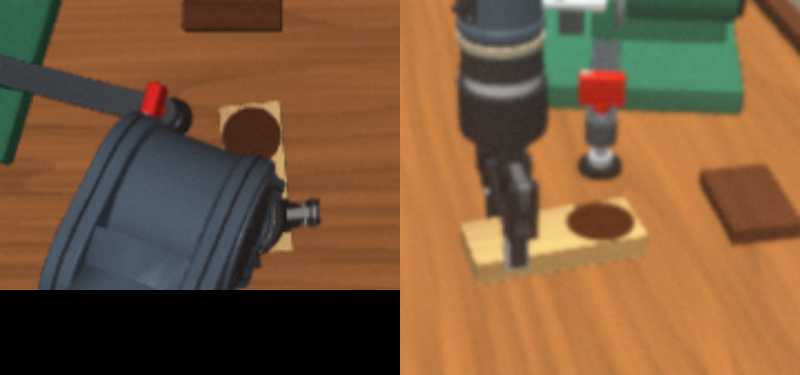

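```bash
python3 -m handwheel '[{"delta_pos":[-0.0024,0.0076,0.0003],"dr":[0,0,0],"grip":-1},{"delta_pos":[-0.004,0.012,0],"dr":[0,0,0],"grip":-1},{"delta_pos":[-0.004,0.012,0],"dr":[0,0,0],"grip":-1},{"delta_pos":[-0.004,0.012,0],"dr":[0,0,0],"grip":-1},{"delta_pos":[-0.004,0.012,0],"dr":[0,0,0],"grip":-1},{"delta_pos":[-0.004,0.012,0],"dr":[0,0,0],"grip":-1},{"delta_pos":[-0.004,0.012,0],"dr":[0,0,0],"grip":-1},{"delta_pos":[0,0.002,0],"dr":[0,0,0],"grip":-1},{"delta_pos":[0,0,0],"dr":[0,0,0],"grip":-1},{"delta_pos":[0,0,0],"dr":[0,0,0],"grip":-1}]'
python3 - <<'E'
from m import *
s=ctrl.sense(); print(s['position'],s['ft_force'],s['ft_torque'],s['orientation'])
t=cap('top'); d=cap('side'); w=cap('wrist')
a=cv2.resize(t['img'][130:260,100:280],(360,260)); b=cv2.resize(d['img'][100:220,200:330],(433,400),interpolation=2)
cv2.imwrite('pics/c3.png',np.hstack([np.vstack([a,np.zeros((140,360,3),np.uint8)]),b])); cv2.imwrite('pics/w3.png',w['img'])
E
```

```text
time: 8.0
position: [513.8, -37.4, 9.0]
orientation: [-0.038, 0.999, -0.0, -0.0]
ft_force: [0.3, 0.9, -0.9]
grip_width: 65.1
[513.77024919 -37.37293873   8.97755088] [ 0.32069588  0.93443267 -0.94513921] [-0.01852853  0.05891171 -0.02893131] [-3.75422030e-02  9.99295024e-01 -1.79232656e-04 -8.10218209e-05]
```

View pics/c3.png

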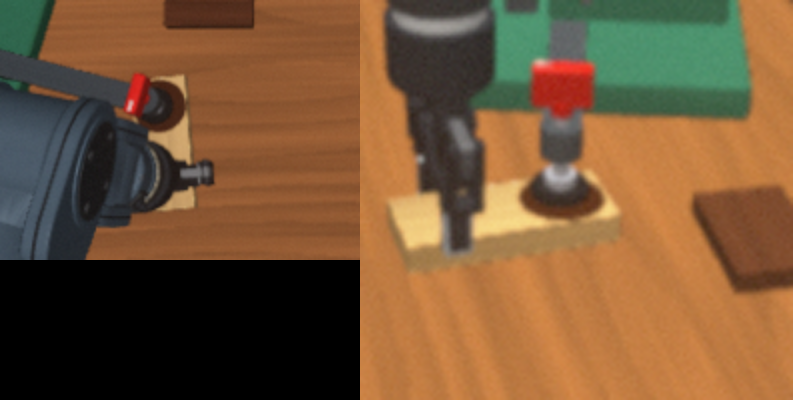

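View pics/w3.png

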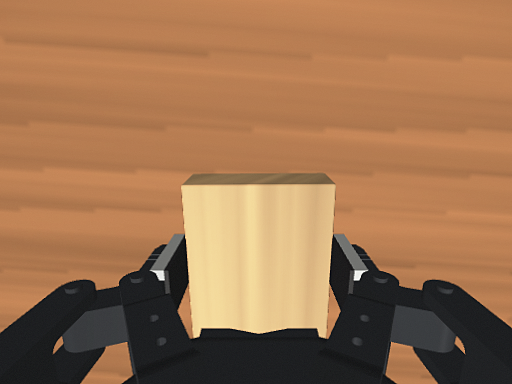

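```bash
python3 -m handwheel '[{"delta_pos":[0,0,0.001],"dr":[0,0,0],"grip":-1},{"delta_pos":[0,0,0],"dr":[0,0,0],"grip":1},{"delta_pos":[0,0,0],"dr":[0,0,0],"grip":1},{"delta_pos":[0,0,0],"dr":[0,0,0],"grip":1},{"delta_pos":[0,0,0],"dr":[0,0,0],"grip":1}]'
python3 -m handwheel '[{"delta_pos":[0,0,-0.02],"dr":[0,0,0],"grip":1},{"delta_pos":[0,0,-0.04],"dr":[0,0,0],"grip":1},{"delta_pos":[0,0,-0.04],"dr":[0,0,0],"grip":1},{"delta_pos":[0.01,0,-0.04],"dr":[0,0,0],"grip":1},{"delta_pos":[0.03,0,-0.04],"dr":[0,0,0],"grip":1},{"delta_pos":[0.03,0,-0.03],"dr":[0,0,0],"grip":1},{"delta_pos":[0.03,0,-0.01],"dr":[0,0,0],"grip":1},{"delta_pos":[0.03,0,0],"dr":[0,0,0],"grip":1},{"delta_pos":[0,0,0],"dr":[0,0,0],"grip":1},{"delta_pos":[0,0,0],"dr":[0,0,0],"grip":1}]'
python3 - <<'E'
from m import *
s=ctrl.sense(); print(s['position'],s['ft_force'],s['orientation'],s['grip_width'])
t=cap('top','t4.png'); d=cap('side','s4.png'); w=cap('wrist','w4.png'); print(w['position'])
for n,c in(('t',t),('s',d),('w',w)):
    h=hsv(c)
    for k in cnts(red(c),30): m=cv2.moments(k); print(n,'red',cv2.boundingRect(k),m['m10']/m['m00'],m['m01']/m['m00'],cv2.minAreaRect(ray(c,k[:,0],131)[:,:2].astype(np.float32)))
    q=(h[...,0]>12)&(h[...,0]<28)&(h[...,2]>150)&(h[...,1]>50)&(h[...,1]<150)
    for k in cnts(q,300):
        print(n,'wood',cv2.boundingRect(k),cv2.minAreaRect(ray(c,k[:,0],24)[:,:2].astype(np.float32)))
f=3
a=cv2.resize(t['img'][140:240,120:240],None,fx=3,fy=3,interpolation=2); b=cv2.resize(d['img'][100:200,210:310],None,fx=3,fy=3,interpolation=2)
cv2.imwrite('pics/c4.png',np.hstack([a,b]))
E
```

```text
time: 8.65
position: [514.0, -37.3, 8.2]
orientation: [-0.038, 0.999, -0.0, 0.0]
ft_force: [-0.9, 0.1, 0.5]
grip_width: 85.6
time: 9.65
position: [384.4, -47.0, 228.3]
orientation: [-0.037, 0.999, -0.0, 0.001]
ft_force: [-0.1, -0.0, 0.3]
grip_width: 85.2
[384.43462296 -47.0486473  228.34686186] [-0.09973744 -0.02254389  0.3400623 ] [-3.73580139e-02  9.99301444e-01 -2.26141165e-04  9.75713764e-04] 85.15304606149222
[318.40462648 -52.06410082 371.50459016]
t red (66, 187, 11, 13) 70.86542443064181 193.14078674948237 ((568.7047729492188, 180.3087921142578), (18.27656364440918, 25.27830696105957), 75.74070739746094)
t red (162, 167, 11, 20) 167.90361445783134 174.8855421686747 ((601.1907958984375, -27.9737491607666), (14.169268608093262, 41.67174530029297), 74.72504425048828)
t wood (419, 347, 44, 37) ((159.20823669433594, -641.2041015625), (103.18080139160156, 83.37175750732422), 84.24860382080078)
t wood (392, 320, 62, 64) ((193.50650024414062, -605.3359375), (129.56614685058594, 142.09231567382812), 8.514793395996094)
t wood (276, 272, 32, 41) ((342.51849365234375, -294.1448974609375)
[... 786 characters left out ...]
70654296875), (63.23233413696289, 120.73686218261719), 63.65502166748047)
s wood (208, 149, 70, 33) ((556.2837524414062, -47.72300338745117), (168.1894073486328, 108.5256118774414), 5.79288387298584)
s wood (354, 46, 36, 70) ((1128.72314453125, 447.7841796875), (691.8112182617188, 109.12242126464844), 60.54998016357422)
s wood (169, 0, 100, 64) ((643.3524169921875, 1171.6099853515625), (987.9602661132812, 383.7024841308594), 88.57534790039062)
w wood (53, 357, 44, 27) ((690.8296508789062, -288.39794921875), (45.560176849365234, 63.309513092041016), 5.4881768226623535)
w wood (0, 0, 512, 344) ((416.5523681640625, -43.182098388671875), (414.1962585449219, 659.8499145507812), 4.274803161621094)
```

View pics/c4.png

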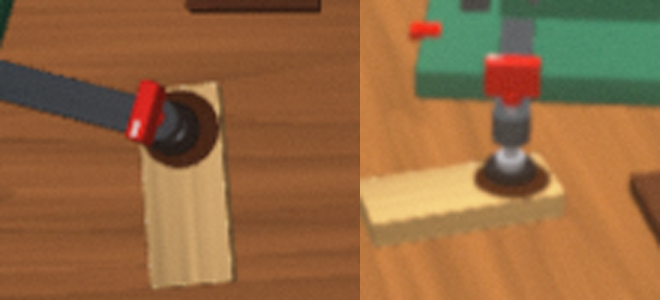

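View pics/w4.png

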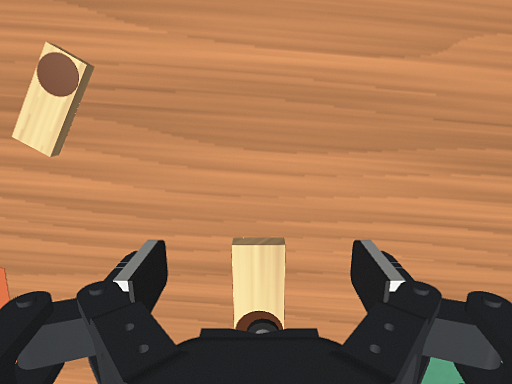

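```bash
python3 - <<'E'
from m import *
t=cap('top'); d=cap('side')
c=d
for z,v,n in((24,165.7,'disc front'),(27,162.3,'pad front 27'),(25.5,162.3,'pad front25.5')): print(n,ray(c,[(260.3,v)],z)[0])
for n,c,(x0,x1,y0,y1) in(('s',d,(225,300,140,175)),('t',t,(160,200,160,205))):
    h=hsv(c); g=c['img'].max(2)
    pad=(h[...,2]<60)
    m=np.zeros_like(pad); m[y0:y1,x0:x1]=pad[y0:y1,x0:x1]
    disc=np.zeros_like(pad); disc[y0:y1,x0:x1]=((h[...,2]<105)&(h[...,1]>100))[y0:y1,x0:x1]
    for nm,q in(('pad',m),('disc',disc)):
        for k in cnts(q,30):
            b=cv2.boundingRect(k); print(n,nm,b); 
            P=ray(c,k[:,0],24 if nm=='disc' else 31)[:,:2]
            print('   min',P.min(0),'max',P.max(0), cv2.minEnclosingCircle(P.astype(np.float32)))
E
```

```text
disc front [596.36714176 -61.35954952  24.        ]
pad front 27 [598.80903323 -51.0330993   27.        ]
pad front25.5 [599.40924096 -48.72030958  25.5       ]
s disc (249, 154, 23, 11)
   min [576.32352924 -55.72666968] max [629.53051155 -11.74318377] ((603.9771118164062, -29.03090476989746), 27.820232391357422)
t pad (170, 173, 17, 20)
   min [578.75909347 -48.71818695] max [624.50772559 -10.43594506] ((601.61279296875, -27.489553451538086), 22.96169662475586)
t disc (168, 169, 26, 27)
   min [572.20068956 -64.21839575] max [635.65564468  -3.8501606 ] ((605.6145629882812, -30.79509735107422), 33.74369812011719)
```

```bash
python3 -m handwheel '[{"delta_pos":[0,0,0],"dr":[0,0,-0.1472],"grip":1},{"delta_pos":[0,0,0],"dr":[0,0,-0.1472],"grip":1},{"delta_pos":[0,0,0],"dr":[0,0,-0.1472],"grip":1},{"delta_pos":[0,0,0],"dr":[0,0,-0.1472],"grip":1},{"delta_pos":[0,0,0],"dr":[0,0,-0.1472],"grip":1},{"delta_pos":[0,0,0],"dr":[0,0,-0.1472],"grip":1},{"delta_pos":[0,0,0],"dr":[0,0,-0.1472],"grip":1},{"delta_pos":[0,0,0],"dr":[0,0,-0.1472],"grip":1},{"delta_pos":[0,0,0],"dr":[0,0,-0.1472],"grip":1},{"delta_pos":[0,0,0],"dr":[0,0,-0.1472],"grip":1}]'
python3 -m handwheel '[{"delta_pos":[0,0,0],"dr":[0,0,-0.1472],"grip":1},{"delta_pos":[0,0,0],"dr":[0,0,-0.1472],"grip":1},{"delta_pos":[0,0,0],"dr":[0,0,-0.1472],"grip":1},{"delta_pos":[0,0,0],"dr":[0,0,-0.1472],"grip":1},{"delta_pos":[0,0,0],"dr":[0,0,-0.1472],"grip":1},{"delta_pos":[0,0,0],"dr":[0,0,-0.1472],"grip":1},{"delta_pos":[0,0,0],"dr":[0,0,-0.1472],"grip":1},{"delta_pos":[0,0,0],"dr":[0,0,-0.1472],"grip":1},{"delta_pos":[0,0,0],"dr":[0,0,-0.1472],"grip":1}]'
python3 -m handwheel '[{"delta_pos":[0.0205,-0.0077,0],"dr":[0,0,0],"grip":1},{"delta_pos":[0.0205,-0.0077,0],"dr":[0,0,0],"grip":1},{"delta_pos":[0.0205,-0.0077,0],"dr":[0,0,0],"grip":1},{"delta_pos":[0.0205,-0.0077,0],"dr":[0,0,0],"grip":1},{"delta_pos":[0.0205,-0.0077,0],"dr":[0,0,0],"grip":1},{"delta_pos":[0.0205,-0.0077,0],"dr":[0,0,0],"grip":1},{"delta_pos":[0.0205,-0.0077,0],"dr":[0,0,0],"grip":1},{"delta_pos":[0.0205,-0.0077,0],"dr":[0,0,0],"grip":1},{"delta_pos":[0.0205,-0.0077,0],"dr":[0,0,0],"grip":1},{"delta_pos":[0.0205,-0.0077,0],"dr":[0,0,0],"grip":1}]'
python3 -m handwheel '[{"delta_pos":[0,0,0.02],"dr":[0,0,0],"grip":1},{"delta_pos":[0,0,0.02],"dr":[0,0,0],"grip":1},{"delta_pos":[0,0,0],"dr":[0,0,0],"grip":1},{"delta_pos":[0,0,0],"dr":[0,0,0],"grip":1}]'
python3 - <<'E'
from m import *
d=cap('side'); w=cap('wrist'); s=ctrl.sense(); print(s['position'],R.from_quat(s['orientation']).as_euler('xyz'),s['qpos'],s['ft_torque'])
b=cv2.resize(d['img'][50:200,180:340],None,fx=2.4,fy=2.4,interpolation=2)
cv2.imwrite('pics/c5.png',np.hstack([b,cv2.resize(w['img'],(400,360))[:b.shape[0]]])) 
E
```

```text
time: 10.9
position: [384.6, -46.9, 227.6]
orientation: [-0.701, 0.713, 0.0, -0.0]
ft_force: [-0.4, 1.2, -0.6]
grip_width: 85.5
time: 11.8
position: [386.2, -41.4, 227.6]
orientation: [0.991, -0.137, -0.001, 0.003]
ft_force: [-0.3, -0.3, 0.4]
grip_width: 85.4
time: 12.8
position: [605.4, -22.6, 226.4]
orientation: [0.991, -0.137, -0.001, 0.003]
ft_force: [1.3, 0.3, 0.1]
grip_width: 85.5
time: 13.2
position: [603.7, -22.9, 186.6]
orientation: [0.99, -0.138, -0.002, 0.002]
ft_force: [-0.6, -0.3, 0.1]
grip_width: 85.6
[604.65794077 -23.11458314 188.70309136] [ 3.13669230e+00 -1.53391156e-03 -2.76022057e-01] [-0.14634452  0.2527088   0.24285133  1.56005151 -0.00505757 -3.01191361] [ 0.00942288 -0.03437584  0.00611662]
```

View pics/c5.png

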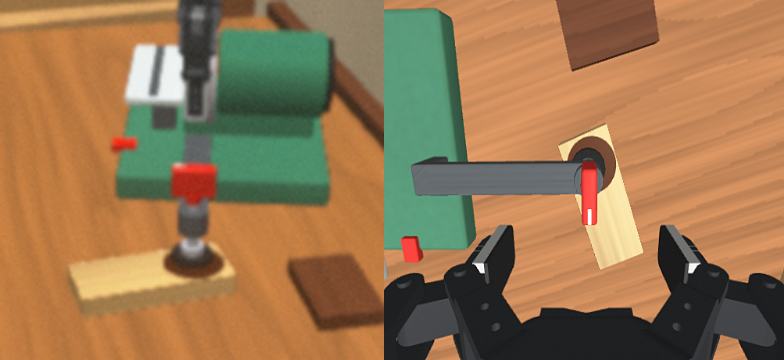

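```bash
python3 - <<'E'
from m import *
c=cap('wrist'); s=ctrl.sense(); print(s['position'])
h=hsv(c)
for k in cnts(red(c),300):
    print('red',cv2.boundingRect(k),cv2.minAreaRect(ray(c,k[:,0],131)[:,:2].astype(np.float32)))
roi=np.zeros(h.shape[:2],bool); roi[125:290,210:360]=1
for nm,q,z in(('disc',(h[...,2]<120)&(h[...,1]>60),24),('pad',h[...,2]<62,33)):
    for k in cnts(q&roi,200):
        P=ray(c,k[:,0],z)[:,:2]; print(nm,cv2.boundingRect(k),P.min(0),P.max(0))
E
```

```text
[604.80750673 -23.17236494 189.13039135]
red (23, 253, 27, 27) ((606.8582763671875, 144.34765625), (17.692594528198242, 21.05446434020996), 74.41905212402344)
red (252, 173, 21, 67) ((605.3888549804688, -26.215726852416992), (13.624415397644043, 47.50721740722656), 74.81983947753906)
disc (210, 146, 87, 58) [571.4400682 -61.9181983] [633.51466011  22.214506  ]
pad (351, 241, 9, 49) [ 453.55874306 -107.36694931] [511.75354699 -90.2045143 ]
pad (210, 158, 73, 31) [588.62977349 -47.0076616 ] [624.11195368  20.69610311]
```

```bash
python3 -m handwheel '[{"delta_pos":[0,0.003,0.02],"dr":[0,0,0],"grip":1},{"delta_pos":[0,0,0.02],"dr":[0,0,0],"grip":1},{"delta_pos":[0,0,0.02],"dr":[0,0,0],"grip":1},{"delta_pos":[0,0,0.02],"dr":[0,0,0],"grip":1},{"delta_pos":[0,0,0.009],"dr":[0,0,0],"grip":1},{"delta_pos":[0,0,0],"dr":[0,0,0],"grip":1},{"delta_pos":[0,0,0],"dr":[0,0,0],"grip":1}]' 25
cat > tq.py <<'E'
from h import *
import sys
T=[];F=[]
for i in range(int(sys.argv[1])):
    cap('wrist'); s=ctrl.sense(); T.append(s['ft_torque']); F.append(s['ft_force'])
T=np.array(T);F=np.array(F)
print('t',s['time'],'pos',s['position'].round(1),'yaw',R.from_quat(s['orientation']).as_euler('xyz').round(3),'q6',s['qpos'][5].round(3),'w',round(s['grip_width'],1))
print(' T',T.mean(0).round(3),'sd',T.std(0).round(3),'F',F.mean(0).round(1))
E
python3 tq.py 4
python3 -m handwheel '[{"delta_pos":[0,0,0],"dr":[0,0,0],"grip":-1},{"delta_pos":[0,0,0],"dr":[0,0,0],"grip":-1},{"delta_pos":[0,0,0],"dr":[0,0,0],"grip":-1},{"delta_pos":[0,0,0],"dr":[0,0,0],"grip":-1},{"delta_pos":[0,0,0],"dr":[0,0,0],"grip":-1},{"delta_pos":[0,0,0],"dr":[0,0,0],"grip":-1},{"delta_pos":[0,0,0],"dr":[0,0,0],"grip":-1},{"delta_pos":[0,0,0],"dr":[0,0,0],"grip":-1},{"delta_pos":[0,0,0],"dr":[0,0,0],"grip":-1},{"delta_pos":[0,0,0],"dr":[0,0,0],"grip":-1}]' 25
python3 tq.py 4
```

```text
time: 14.05
position: [603.8, -26.6, 100.0]
orientation: [0.99, -0.138, 0.001, 0.003]
ft_force: [0.0, -0.4, 0.8]
grip_width: 85.1
t 14.25 pos [604.1 -26.6 100.2] yaw [ 3.137e+00 -3.000e-03 -2.760e-01] q6 -3.018 w 85.4
 T [ 0.004 -0.006 -0.014] sd [0.002 0.026 0.031] F [-0.1  0.3 -0.1]
time: 15.25
position: [603.2, -26.1, 98.7]
orientation: [0.99, -0.138, -0.0, 0.002]
ft_force: [0.8, 3.4, 1.0]
grip_width: 14.3
t 15.45 pos [603.2 -26.2  98.7] yaw [ 3.137 -0.    -0.276] q6 -3.018 w 14.5
 T [ 0.609 -0.074 -0.018] sd [0.017 0.022 0.017] F [0.5 2.6 0.4]
```

```bash
python3 -m handwheel '[{"delta_pos":[0,0,0.00024],"dr":[0,0,0.149],"grip":-1},{"delta_pos":[0,0,0.00024],"dr":[0,0,0.149],"grip":-1},{"delta_pos":[0,0,0.00024],"dr":[0,0,0.149],"grip":-1},{"delta_pos":[0,0,0.00024],"dr":[0,0,0.149],"grip":-1},{"delta_pos":[0,0,0.00024],"dr":[0,0,0.149],"grip":-1},{"delta_pos":[0,0,0],"dr":[0,0,0],"grip":-1},{"delta_pos":[0,0,0],"dr":[0,0,0],"grip":-1}]'
python3 tq.py 8
python3 -m handwheel '[{"delta_pos":[0,0,0.00024],"dr":[0,0,0.149],"grip":-1},{"delta_pos":[0,0,0],"dr":[0,0,0],"grip":-1},{"delta_pos":[0,0,0],"dr":[0,0,0],"grip":-1}]'
python3 tq.py 8
```

```text
time: 16.15
position: [602.9, -26.6, 97.5]
orientation: [0.873, -0.487, 0.001, 0.003]
ft_force: [-0.4, 1.9, 2.3]
grip_width: 14.2
t 16.55 pos [602.9 -26.5  97.5] yaw [ 3.137e+00 -3.000e-03 -1.021e+00] q6 -2.273 w 14.4
 T [0.353 0.268 0.031] sd [0.034 0.048 0.024] F [-1.1  1.4  2.1]
time: 16.85
position: [602.9, -26.6, 97.2]
orientation: [0.834, -0.551, 0.001, 0.003]
ft_force: [-2.0, 2.1, 3.0]
grip_width: 14.3
t 17.25 pos [603.  -26.5  97.2] yaw [ 3.138 -0.004 -1.17 ] q6 -2.124 w 14.5
 T [0.224 0.497 0.038] sd [0.024 0.047 0.03 ] F [-2.1  1.2  3. ]
```

```bash
python3 -m handwheel '[{"delta_pos":[0,0,0.00024],"dr":[0,0,0.149],"grip":-1},{"delta_pos":[0,0,0],"dr":[0,0,0],"grip":-1}]' >/dev/null
python3 tq.py 6
python3 -m handwheel '[{"delta_pos":[0,0,0.00024],"dr":[0,0,0.149],"grip":-1},{"delta_pos":[0,0,0],"dr":[0,0,0],"grip":-1}]'>/dev/null
python3 tq.py 6
```

```text
t 17.75 pos [602.9 -26.5  97. ] yaw [ 3.139 -0.004 -1.318] q6 -1.976 w 14.5
 T [0.117 0.704 0.023] sd [0.02  0.043 0.03 ] F [-3.   0.5  3.8]
t 18.25 pos [602.9 -26.5  96.7] yaw [ 3.139 -0.005 -1.467] q6 -1.827 w 14.3
 T [0.101 0.885 0.041] sd [0.036 0.063 0.024] F [-3.6  0.   4.2]
```

```bash
python3 -m handwheel '[{"delta_pos":[0,0,0.00024],"dr":[0,0,0.149],"grip":-1},{"delta_pos":[0,0,0],"dr":[0,0,0],"grip":-1}]' >/dev/null
python3 tq.py 6
```

```text
t 18.75 pos [602.8 -26.5  96.5] yaw [ 3.14  -0.005 -1.615] q6 -1.679 w 14.4
 T [0.033 1.136 0.057] sd [0.021 0.03  0.026] F [-4.6  0.1  5.2]
```

```bash
python3 -m handwheel '[{"delta_pos":[0,0.0018,-0.0018],"dr":[0,0,0],"grip":-1},{"delta_pos":[0,0,0],"dr":[0,0,0],"grip":-1}]' >/dev/null
python3 tq.py 6
python3 -m handwheel '[{"delta_pos":[0,0,0.00024],"dr":[0,0,0.12],"grip":-1},{"delta_pos":[0,0,0],"dr":[0,0,0],"grip":-1}]' >/dev/null
python3 tq.py 6
```

```text
t 19.25 pos [601.8 -26.4  97.2] yaw [ 3.141 -0.005 -1.617] q6 -1.677 w 14.2
 T [-0.087 -0.671  0.03 ] sd [0.034 0.131 0.024] F [ 2.9 -0.2 -6.6]
t 19.75 pos [601.5 -26.4  97.1] yaw [ 3.141 -0.005 -1.736] q6 -1.559 w 13.7
 T [-0.139 -1.128  0.059] sd [0.028 0.068 0.026] F [  4.9  -0.7 -11. ]
```

```bash
python3 -m handwheel '[{"delta_pos":[0,-0.0009,0.001],"dr":[0,0,0],"grip":-1},{"delta_pos":[0,0,0],"dr":[0,0,0],"grip":-1},{"delta_pos":[0,0,0],"dr":[0,0,0],"grip":-1}]' >/dev/null
python3 tq.py 4;python3 tq.py 4
```

```text
t 20.25 pos [601.8 -26.4  96.9] yaw [ 3.14  -0.005 -1.737] q6 -1.557 w 14.2
 T [-0.06  -0.466  0.064] sd [0.02  0.043 0.025] F [ 2.3 -0.3 -7.7]
t 20.45 pos [601.9 -26.5  97. ] yaw [ 3.14  -0.005 -1.737] q6 -1.557 w 14.0
 T [-0.055 -0.387  0.045] sd [0.017 0.024 0.022] F [ 2.   0.  -8.1]
```

```bash
python3 -m handwheel '[{"delta_pos":[0,-0.0004,0.001],"dr":[0,0,0],"grip":-1},{"delta_pos":[0,0,0],"dr":[0,0,0],"grip":-1},{"delta_pos":[0,0,0],"dr":[0,0,0],"grip":-1}]' >/dev/null
python3 tq.py 6
```

```text
t 21.05 pos [602.4 -26.5  96.6] yaw [ 3.141 -0.005 -1.737] q6 -1.557 w 14.2
 T [0.094 0.523 0.042] sd [0.022 0.084 0.031] F [-2.   0.4 -1.3]
```

```bash
python3 -m handwheel '[{"delta_pos":[0,0,0.00024],"dr":[0,0,0.149],"grip":-1},{"delta_pos":[0,0,0],"dr":[0,0,0],"grip":-1}]' >/dev/null
python3 tq.py 6
python3 -m handwheel '[{"delta_pos":[0,0,0.00024],"dr":[0,0,0.149],"grip":-1},{"delta_pos":[0,0,0],"dr":[0,0,0],"grip":-1}]' >/dev/null
python3 tq.py 6
```

```text
t 21.55 pos [602.5 -26.5  96.4] yaw [-3.141 -0.005 -1.885] q6 -1.409 w 14.4
 T [0.169 0.982 0.109] sd [0.029 0.069 0.027] F [-4.1  0.8  2.8]
t 22.05 pos [602.4 -26.5  96.3] yaw [-3.141 -0.005 -2.034] q6 -1.26 w 14.3
 T [0.201 1.215 0.169] sd [0.01  0.017 0.017] F [-5.2  0.6  4. ]
```

```bash
python3 -m handwheel '[{"delta_pos":[0,0.0006,-0.0006],"dr":[0,0,-0.1],"grip":-1},{"delta_pos":[0,0,0],"dr":[0,0,0],"grip":-1}]' >/dev/null
python3 tq.py 6
python3 -m handwheel '[{"delta_pos":[0,0,-0.0001],"dr":[0,0,-0.1],"grip":-1},{"delta_pos":[0,0,0],"dr":[0,0,0],"grip":-1}]' >/dev/null
python3 tq.py 6
```

```text
t 22.55 pos [602.3 -26.4  96.3] yaw [-3.141 -0.005 -1.936] q6 -1.358 w 14.0
 T [0.061 0.677 0.035] sd [0.016 0.032 0.037] F [-2.9  0.1  2.1]
t 23.05 pos [602.3 -26.4  96.3] yaw [-3.141 -0.005 -1.836] q6 -1.458 w 14.0
 T [ 0.003  0.48  -0.055] sd [0.012 0.047 0.022] F [-2.   0.2  1.5]
```

```bash
python3 -m handwheel '[{"delta_pos":[0,0,-0.0001],"dr":[0,0,-0.08],"grip":-1},{"delta_pos":[0,0,0],"dr":[0,0,0],"grip":-1}]' >/dev/null
python3 tq.py 8
```

```text
t 23.65 pos [602.2 -26.4  96.4] yaw [ 3.142 -0.005 -1.756] q6 -1.538 w 14.5
 T [-0.09   0.261 -0.128] sd [0.031 0.045 0.022] F [-1.3 -0.2  0.7]
```

```bash
python3 -m handwheel '[{"delta_pos":[0,0,-0.0001],"dr":[0,0,-0.1],"grip":-1},{"delta_pos":[0,0,0],"dr":[0,0,0],"grip":-1}]' >/dev/null
python3 tq.py 8
```

```text
t 24.25 pos [602.2 -26.4  96.5] yaw [ 3.141 -0.005 -1.656] q6 -1.638 w 14.3
 T [-0.141  0.07  -0.101] sd [0.031 0.027 0.014] F [-0.4 -0.8  0.2]
```

```bash
python3 -m handwheel '[{"delta_pos":[0,0,0],"dr":[0,0,0],"grip":1},{"delta_pos":[0,0,0],"dr":[0,0,0],"grip":1},{"delta_pos":[0,0,0],"dr":[0,0,0],"grip":1},{"delta_pos":[0,0,0],"dr":[0,0,0],"grip":1},{"delta_pos":[0,0,0],"dr":[0,0,0],"grip":1},{"delta_pos":[0,0,0],"dr":[0,0,0],"grip":1}]'
python3 -m handwheel '[{"delta_pos":[0,0,-0.02],"dr":[0,0,0],"grip":1},{"delta_pos":[0,0,-0.02],"dr":[0,0,0],"grip":1},{"delta_pos":[0,0,-0.03],"dr":[0,0,0],"grip":1},{"delta_pos":[0,0,-0.03],"dr":[0,0,0],"grip":1},{"delta_pos":[0,0,0],"dr":[0,0,0],"grip":1},{"delta_pos":[0,0,0],"dr":[0,0,0],"grip":1},{"delta_pos":[0,0,0],"dr":[0,0,0],"grip":1}]'
python3 tq.py 2
python3 - <<'E'
from m import *
d=cap('side'); w=cap('wrist')
h=hsv(w)
for k in cnts(red(w),300): print('red',cv2.boundingRect(k),cv2.minAreaRect(ray(w,k[:,0],129)[:,:2].astype(np.float32)))
roi=np.zeros(h.shape[:2],bool); roi[100:290,180:360]=1
for k in cnts((h[...,2]<120)&(h[...,1]>60)&roi,200):
    P=ray(w,k[:,0],24)[:,:2]; print('disc',cv2.boundingRect(k),P.min(0),P.max(0))
b=cv2.resize(d['img'][80:200,200:330],(420,388),interpolation=2)
cv2.imwrite('pics/c6.png',np.hstack([b,cv2.resize(w['img'],(380,388))]))
E
```

```text
time: 24.85
position: [602.1, -26.3, 96.5]
orientation: [-0.677, 0.736, -0.001, -0.002]
ft_force: [-0.3, -0.0, -0.3]
grip_width: 85.3
time: 25.55
position: [601.5, -25.7, 194.9]
orientation: [-0.677, 0.736, -0.0, -0.003]
ft_force: [0.0, -0.1, -0.1]
grip_width: 85.5
t 25.65 pos [601.2 -25.7 194.4] yaw [ 3.137 -0.005 -1.655] q6 -1.638 w 85.4
 T [-0.007 -0.032  0.005] sd [0.025 0.016 0.   ] F [ 0.2 -0.5 -0.3]
red (246, 169, 23, 65) ((602.1723022460938, -28.776905059814453), (47.44338607788086, 14.381817817687988), 79.44854736328125)
disc (226, 142, 61, 54) [571.36586553 -61.29357245] [633.79338222  -4.82603965]
```

View pics/c6.png

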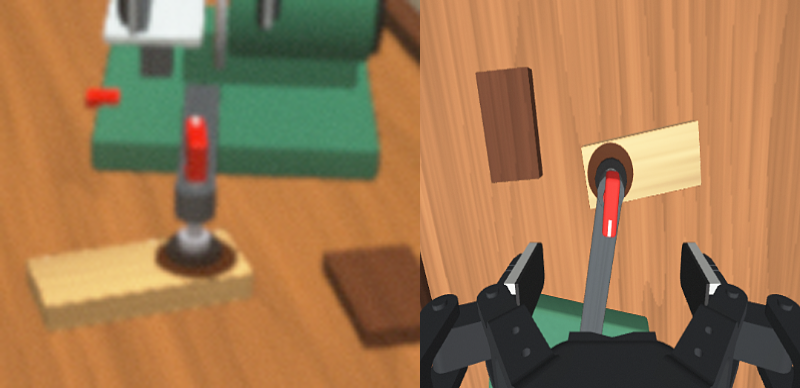

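```bash
python3 -m handwheel '[{"delta_pos":[0,0,0.03],"dr":[0,0,0.1],"grip":1},{"delta_pos":[0,0,0.03],"dr":[0,0,0],"grip":1},{"delta_pos":[0,0,0.03],"dr":[0,0,0],"grip":1},{"delta_pos":[0,0,0.01],"dr":[0,0,0],"grip":1},{"delta_pos":[0,0,0],"dr":[0,0,0],"grip":1}]' 25
python3 tq.py 4
python3 -m handwheel '[{"delta_pos":[0,0,0],"dr":[0,0,0],"grip":-1},{"delta_pos":[0,0,0],"dr":[0,0,0],"grip":-1},{"delta_pos":[0,0,0],"dr":[0,0,0],"grip":-1},{"delta_pos":[0,0,0],"dr":[0,0,0],"grip":-1},{"delta_pos":[0,0,0],"dr":[0,0,0],"grip":-1},{"delta_pos":[0,0,0],"dr":[0,0,0],"grip":-1},{"delta_pos":[0,0,0],"dr":[0,0,0],"grip":-1},{"delta_pos":[0,0,0],"dr":[0,0,0],"grip":-1},{"delta_pos":[0,0,0],"dr":[0,0,0],"grip":-1}]' 25
python3 tq.py 8
python3 -m handwheel '[{"delta_pos":[0,0,0],"dr":[0,0,0.07],"grip":-1},{"delta_pos":[0,0,0],"dr":[0,0,0],"grip":-1}]' >/dev/null
python3 tq.py 8
```

```text
time: 26.25
position: [599.9, -26.0, 93.6]
orientation: [-0.639, 0.769, 0.001, -0.004]
ft_force: [-0.7, -0.3, 0.7]
grip_width: 85.2
t 26.45 pos [603.5 -26.5  98.8] yaw [-3.138 -0.005 -1.755] q6 -1.539 w 85.2
 T [0.001 0.008 0.001] sd [0.032 0.028 0.012] F [ 0.2 -0.   0.3]
time: 27.35
position: [602.1, -26.3, 96.7]
orientation: [-0.639, 0.769, -0.002, -0.002]
ft_force: [0.1, -0.8, 1.6]
grip_width: 14.5
t 27.75 pos [602.2 -26.3  96.6] yaw [ 3.141 -0.005 -1.755] q6 -1.539 w 14.0
 T [ 0.011 -0.003 -0.026] sd [0.027 0.035 0.034] F [ 0.  -0.1  2.1]
t 28.35 pos [602.1 -26.3  96.6] yaw [-3.142 -0.005 -1.825] q6 -1.469 w 14.3
 T [0.009 0.05  0.067] sd [0.02  0.021 0.032] F [-0.2  0.2  2.5]
```

```bash
python3 -m handwheel '[{"delta_pos":[0,0,0],"dr":[0,0,0.04],"grip":-1},{"delta_pos":[0,0,0],"dr":[0,0,0],"grip":-1}]' >/dev/null
python3 tq.py 10
```

```text
t 29.05 pos [602.1 -26.3  96.6] yaw [-3.141 -0.005 -1.865] q6 -1.429 w 14.2
 T [0.021 0.089 0.117] sd [0.033 0.025 0.031] F [-0.4 -0.1  3.4]
```

```bash
python3 -m handwheel '[{"delta_pos":[0,0,0],"dr":[0,0,-0.09],"grip":-1},{"delta_pos":[0,0,0],"dr":[0,0,0],"grip":-1},{"delta_pos":[0,0,0],"dr":[0,0,0],"grip":1},{"delta_pos":[0,0,0],"dr":[0,0,0],"grip":1},{"delta_pos":[0,0,0],"dr":[0,0,0],"grip":1},{"delta_pos":[0,0,0],"dr":[0,0,0],"grip":1},{"delta_pos":[0,0,0],"dr":[0,0,0],"grip":1},{"delta_pos":[0,0,0],"dr":[0,0,0],"grip":1}]'
python3 -m handwheel '[{"delta_pos":[0,0,-0.02],"dr":[0,0,0],"grip":1},{"delta_pos":[0,0,-0.02],"dr":[0,0,0],"grip":1},{"delta_pos":[0,0,-0.03],"dr":[0,0,0],"grip":1},{"delta_pos":[0,0,-0.03],"dr":[0,0,0],"grip":1},{"delta_pos":[0,0,0],"dr":[0,0,0],"grip":1},{"delta_pos":[0,0,0],"dr":[0,0,0],"grip":1},{"delta_pos":[0,0,0],"dr":[0,0,0],"grip":1},{"delta_pos":[0,0,0],"dr":[0,0,0],"grip":1}]'
python3 - <<'E'
from m import *
w=cap('wrist'); t=cap('top'); h=hsv(w)
for k in cnts(red(w),300): print('red',cv2.minAreaRect(ray(w,k[:,0],129)[:,:2].astype(np.float32)))
roi=np.zeros(h.shape[:2],bool); roi[100:290,180:360]=1
for k in cnts((h[...,2]<120)&(h[...,1]>60)&roi,200):
    P=ray(w,k[:,0],24)[:,:2]; print('disc',P.min(0),P.max(0))
s=ctrl.sense(); print(s['position'],s['ft_force'],s['time'])
ctrl.finish_job()
E
```

```text
time: 29.85
position: [602.0, -26.3, 96.3]
orientation: [-0.631, 0.776, -0.001, -0.002]
ft_force: [0.5, -0.1, 0.2]
grip_width: 85.6
time: 30.65
position: [601.2, -25.7, 194.4]
orientation: [-0.631, 0.776, -0.0, -0.003]
ft_force: [-1.1, 0.1, -0.2]
grip_width: 85.4
red ((601.7020263671875, -28.890850067138672), (46.574317932128906, 13.37320613861084), 78.62389373779297)
disc [571.23124692 -61.3833913 ] [633.83224718  -3.16458813]
[601.36166923 -25.68876867 194.7548097 ] [-0.58577447 -0.483883   -0.104023  ] 30.75
the job is handed in; nothing more can be done
```

I slid the large block under the foot, screwed the foot down about 1.5 rad until it bore on the block, let go and raised the gripper clear. The job was handed in at 30.75 s, and no verdict is reported.

- **Disc position:** The last wrist picture puts the disc's centre about 3–5 mm from the foot's axis, against the 10 mm limit. The disc lay in the same place in the picture taken before that.
- **Bearing force:** I first turned to an estimated 10 N, then backed off. I gripped the knob again and checked the torque, which came to about 0.1 N m in both directions. That means roughly 5 N.
- **Disagreement on force:** An estimate from the knob's angle after the first release gave less, about 1–3 N. All the estimates are within the 0.5–12 N window, but the force is only inferred from noisy torque readings.
- **Side loads on the knob:** My grip on the knob was slightly off-centre at first. It put up to 11 N of vertical force on the knob until I re-centred it.
- **Other objects:** The glue bottle, the hammer and the offcut were not approached, but I did not measure them at the end.

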